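# Nest the finished porcelain lids and put the tray away under the shelf

### The job

Gather the three round, knobbed porcelain lids into the tray, each seated flat, knob up, in the nest of its own size; leave the square lid and the bar-handled lid where they lie. Then slide the loaded tray under the low shelf, straight and centred between its side panels, until the tray's front wall is flush with the shelf's front edge and only the handle sticks out.

Things in the scene. Friction and masses are not known exactly. Their poses are not given: they have to be found in the camera images.
- lid_large: the large white porcelain lid: round, 70 mm across, rim 5 mm thick rising to 11 mm around a barrel-shaped knob on its axis, 20 mm across from 19 to 33 mm above the underside, top at 36 mm (neck 14 mm across below it). Lies flat on the bench, knob up. Origin: centre of its underside, z up
- lid_medium: the medium white porcelain lid: round, 54 mm across, rim 5 mm thick rising to 11 mm around a barrel-shaped knob on its axis, 20 mm across from 19 to 33 mm above the underside, top at 36 mm (neck 14 mm across below it). Lies flat on the bench, knob up. Origin: centre of its underside, z up
- lid_small: the small white porcelain lid: round, 40 mm across, rim 5 mm thick rising to 11 mm around a barrel-shaped knob on its axis, 20 mm across from 19 to 33 mm above the underside, top at 36 mm (neck 14 mm across below it). Lies flat on the bench, knob up. Origin: centre of its underside, z up
- lid_square: look-alike that stays: white porcelain lid, square, 58 x 58 mm, 11 mm high with a barrel-shaped knob on its axis, 20 mm across from 19 to 33 mm above the underside, top at 36 mm (neck 14 mm across below it). Origin: centre of its underside
- lid_bar: look-alike that stays: white porcelain lid, round, 62 mm across, with a straight bar handle 44 mm long and 11 mm wide (top at 36 mm) in place of a knob. Origin: centre of its underside
- nest_large: round cork nest for the large lid, 92 mm across and 14 mm high, with a round recess 82 mm across in its top, floored in grey felt, 5 mm above the nest's underside. Lies loose in the tray with about 2 mm play; the three nests lie side by side along the tray's y, in an order that varies. Origin: centre of its underside, which lies on the tray's inner floor, 5 mm above the bench
- nest_medium: round cork nest for the medium lid, 92 mm across and 14 mm high, with a round recess 66 mm across in its top, floored in grey felt, 5 mm above the nest's underside. Lies loose in the tray with about 2 mm play; the three nests lie side by side along the tray's y, in an order that varies. Origin: centre of its underside, which lies on the tray's inner floor, 5 mm above the bench
- nest_small: round cork nest for the small lid, 92 mm across and 14 mm high, with a round recess 52 mm across in its top, floored in grey felt, 5 mm above the nest's underside. Lies loose in the tray with about 2 mm play; the three nests lie side by side along the tray's y, in an order that varies. Origin: centre of its underside, which lies on the tray's inner floor, 5 mm above the bench
- tray: loose wooden tray, 105 (x) x 292 (y) mm, 20 mm high, walls and floor 5 mm, 0.4 to 0.7 kg, holding the nests; slides on the bench. Upright square handle post, 20 x 20 mm, top 52 mm above the bench, on a lug 30 mm wide and 8 mm high, centred at x = -87.5 mm, y = 0 of the tray's frame. Origin: centre of its underside; x points away from the post, towards the shelf
- shelf: fixed low shelf: board 160 mm deep, 360 wide, underside 58 and top 76 mm up, on side panels 328 mm apart (clear), open front and back; saucers on it from 50 mm behind its front edge, to 105 mm up. Origin: on the bench under the middle of the front edge; x points in under the shelf. A 150 mm flask and a mug stand far left, a red block far right
There are look-alikes about, which are no part of the job. What is shaped like the lid_large but yellow is not meant. Leave any purple look-alike of the nest_large alone.

How it is judged:
By the outcome, as a careful person would: the job done as asked, in the order asked, and still so for the second after the job is handed in, with the robot touching nothing.
It also fails if it takes over 104 s, if anything falls off the work surface, if the arm or the gripper's body presses on something with over 40 N, if the wrist force passes 120 N, or if a joint passes its speed limit or range.

### The arm

A 6-joint arm with a two-finger parallel gripper is mounted at the origin on the work surface. World frame = base frame: x ahead of the robot, y to its left, z up, the work surface at z = 0. Lengths are in mm, angles in rad, forces in N, time in s.
With the tool pointing down it reaches from about 400 to 925 mm from the base axis. Payload 12.5 kg.
Tool frame: the origin (TCP) lies on the mounting face of the last link; the fingertips stand 190 mm ahead of it and the grasp point (between the pads) lies 171 mm ahead of it; z points along the fingers, y is the line along which they close (so a half turn about z gives the same grasp; the last joint's range is limited). The gripper opens to 95 mm and grips with 3 to 60 N. Pads are 20 mm wide; open, the fingers measure 119 mm over their backs; the gripper's body (75 mm by 180 mm) begins 59 mm behind the grasp point.
Start: joints at [-1.452, 0.491, 1.559, -0, 1.092, -0.106], TCP at [139.34, -609.27, 404.761] pointing down, gripper open.
Joint ranges: [-3.1, 3.1], [-0.84, 2.19], [0.05, 2.79], [-1.13, 4.28], [0.06, 2.93], [-2.69, 2.69]. Speed limits (rad/s): [2.22, 2.22, 2.79, 3.14, 3.14, 3.14].

### API

Orientations are given as [roll, pitch, yaw] about the fixed x, y, z axes, in that order (R = Rz(yaw) Ry(pitch) Rx(roll)).
In Python, from cell import * gives the robot as it stands.
- The arm moves only by the tool arm_command, never from a script. Its argument "rows" is a list that holds one entry, the list of rows, each a list of 7 numbers: the shift along the tool's x, y, z normalised to -1 to 1, where 1 is 0.15 m, then the turn, a rotation vector about the tool's x, y, z normalised to -1 to 1, where 1 is 360 degrees, then the opening, from -1 (shut) to 1 (fully open). A call has 1 to 10 rows; each row is the pose to reach, as a shift and turn from the pose commanded when the call began, along the tool's axes at that moment, turning the shorter way round; what a row does not reach only later rows make up. A row lasts 1/12 s, in which the tool goes at most 41.7 mm and 7.16 degrees, less where a joint would pass 70% of its speed; a pose out of reach is approached as far as the arm can. A call with a number of a shift or a turn outside -1 to 1 is refused whole. A call with a gripper value outside its range is refused whole. The fingers move at their own pace and stop on an object; the grip force is fixed at half the most. Time passes only in rows, so rows that repeat a pose let the fingers close. It gives the time, the measured TCP pose, the force, the opening and the grip force at its end, in the units of the state.
- state(): the state, without advancing time (a new reading comes with each control period).
- read_camera(name): name is "side" or "top"; returns (picture, depth): 420x560x3 uint8, red, green, blue; 420x560 float32, mm along the optical axis (not along the pixel's ray), 0 where there is no reading.
- get_calibration(name): a dict with "camera_matrix" (3x3 intrinsics, pixels), "position" and "orientation" of the camera in the world. Camera axes: x right, y up, looking along -z (the intrinsics and any distortion apply to the point x, -y, -z); pixel columns grow to the right and rows downward; lengths in mm; the calibration is good to about 2 mm. A picture is of the moment at which its call begins. get_calibration takes no time and is no camera call.
- job_done(): hands the job in; it is judged then, once.
The state is a dict: "t": time; "joints": joint angles; "qvel": joint speeds; "tau": joint torques, N m; "eef_pos": TCP position; "tcp_rot": TCP orientation; "ft_force": force on the tool from outside, world axes, zero at the start; "moment": the same for the moment, N m; "opening": opening from 0.0 (shut) to 1.0 (fully open); "grip_force": force on a finger pad.
Only numpy, scipy, OpenCV 4.12 (cv2) and the standard library are available. Lean on these libraries where they do the work, as an engineer would, in place of code of your own. Each camera call takes 0.05 s, during which the arm holds its last target. There are 200 camera calls.

## Working session

There is one attempt and no reset: what is moved stays moved. The work goes in short steps, Python scripts to look and compute and a tool call to move; the robot and the scene stay as the last step left them, time stands still between calls to the robot, and variables do not carry over. Pictures are saved under pics/ and viewed, at most 14 in all, crops included, and the job is handed in when it is done.

Besides the shell and the picture viewer there is one more tool, called after "Call:" by a JSON object that holds its "api" and its "payload". arm_command: Moves the arm, as the interface text tells. Its arguments: {"type":"object","properties":{"rows":{"type":"array","items":{"type":"array","items":{"type":"array","items":{"type":"number","minimum":-1,"maximum":1}}}}},"required":["rows"]}

```bash
ls; mkdir -p pics
cat > h.py <<'E'
from cell import *
import numpy as np, cv2
from scipy.spatial.transform import Rotation as R
def snap(name,fn=None):
    im,d=read_camera(name)
    np.savez('last_%s.npz'%name,im=im,d=d)
    if fn: cv2.imwrite('pics/'+fn,im[:,:,::-1])
    return im,d
def cloud(name,d):
    c=get_calibration(name);K=np.array(c['camera_matrix'])
    o=c['orientation']; M=R.from_euler('xyz',o).as_matrix() if np.size(o)==3 else np.array(o)
    v,u=np.mgrid[:d.shape[0],:d.shape[1]]
    dist=np.array(c.get('distortion',np.zeros(5)),float)
    p=cv2.undistortPoints(np.stack([u,v],-1).reshape(-1,1,2).astype(np.float64),K,dist).reshape(d.shape+(2,))
    P=np.stack([p[...,0]*d,-p[...,1]*d,-d],-1)
    return P@M.T+np.array(c['position'])
E
python3 - <<'E'
from h import *
for n in ('top','side'):
    print(get_calibration(n)); im,d=snap(n,n+'0.png'); P=cloud(n,d); print(np.nanmedian(P[...,2]))
print(state())
E
```

```text
pics
{'camera_matrix': array([[515.01133597,   0.        , 268.02361535],
       [  0.        , 515.01133597, 200.28616054],
       [  0.        ,   0.        ,   1.        ]]), 'position': array([ 350.90710205,   -6.15359812, 1293.44963384]), 'orientation': array([ 0.09117829,  0.00170111, -1.55636622])}
1.0724129438287946
{'camera_matrix': array([[409.33491139,   0.        , 274.04593432],
       [  0.        , 409.33491139, 209.38870368],
       [  0.        ,   0.        ,   1.        ]]), 'position': array([251.25624157, 815.2569788 , 761.73101625]), 'orientation': array([ 0.86164307,  0.00778388, -2.91786812])}
0.27305768563604715
{'t': 0.1, 'joints': array([-1.45163406e+00,  4.91496075e-01,  1.55935140e+00,  1.32872415e-05,
        1.09167769e+00, -1.05631020e-01]), 'qvel': array([ 0.00080345, -0.00469605, -0.00075738,  0.00175109, -0.00078415,
        0.00115864]), 'tau': array([ 2.11575934e-03, -6.13623762e+01, -2.58605933e+01,  6.93777390e-02,
        4.69824811e-02, -4.25850408e-05]), 'eef_pos': array([ 139.31806173, -609.26020767,  404.23486653]), 'tcp_rot': array([-3.14066658e+00, -1.10038512e-04,  2.24787109e-01]), 'ft_force': array([-0.07425018,  0.88797363, -0.09963057]), 'moment': array([ 0.01125095, -0.00929737,  0.0044971 ]), 'grip_force': 0.0, 'opening': 0.9994750419110275}
```

View pics/top0.png

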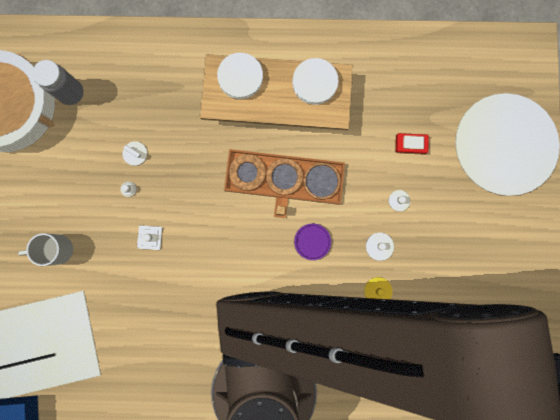

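View pics/side0.png

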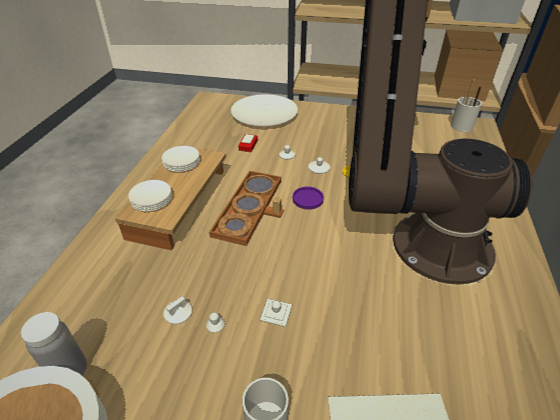

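The top view shows these candidates:
- **White round lids with a knob:** (128,189) small, (400,201) probably medium and (380,246) probably large.
- **Look-alikes that stay:** bar lid (135,154), square lid (150,238), yellow lid (378,290) and purple nest (313,241).
- **Nests in the tray, left to right:** small (247,172), medium (285,177) and large (322,181). The handle post is at (281,210).

Next I'll measure them and check the choice in one close crop.

```bash
cat > m.py <<'E'
from h import *
def white_lids(P,im,seeds,r=70):
    hsv=cv2.cvtColor(im,cv2.COLOR_RGB2HSV)
    w=(hsv[...,1]<60)&(hsv[...,2]>110)
    for n,(u,v) in seeds.items():
        c=P[v,u,:2]
        m=(np.hypot(*(P[...,:2]-c).transpose(2,0,1))<r)&w&(P[...,2]>2.)&(P[...,2]<60)
        q=P[m]; rim=q[q[:,2]<14]; k=q[q[:,2]>28]
        (cx,cy),rad=cv2.minEnclosingCircle(rim[:,:2].astype(np.float32))
        rc=cv2.minAreaRect(rim[:,:2].astype(np.float32))
        print(n,'rim c',np.round([cx,cy],1),'D',round(2*rad,1),'rect',np.round(rc[1],1),'knob',np.round(k.mean(0),1) if len(k) else None,len(k),'zmax',q[:,2].max().round(1),'midbox',np.round((rim[:,:2].min(0)+rim[:,:2].max(0))/2,1))
E
python3 - <<'E'
from m import *
z=np.load('last_top.npz');im,d=z['im'],z['d'];P=cloud('top',d)
white_lids(P,im,dict(small=(128,189),medium=(400,201),large=(380,246),square=(150,238),bar=(135,154)))
for n,(u,v) in dict(bench=(200,300),bench2=(430,250),bench3=(180,180)).items(): print(n,P[v-3:v+4,u-3:u+4].reshape(-1,3).mean(0).round(1),P[v-3:v+4,u-3:u+4,2].std())
# tray
c=P[177,285,:2]
box=(abs(P[...,0]-c[0])<130)&(abs(P[...,1]-c[1])<200)
m=box&(P[...,2]>15)&(P[...,2]<26)
cc,l=cv2.connectedComponents(m.astype(np.uint8)); 
big=1+np.argmax([ (l==i).sum() for i in range(1,cc)])
rc=cv2.minAreaRect(P[l==big][:,:2].astype(np.float32));print('tray',rc)
m=(np.hypot(P[...,0]-P[210,281,0],P[...,1]-P[210,281,1])<40)&(P[...,2]>42)&(P[...,2]<60)
rc=cv2.minAreaRect(P[m][:,:2].astype(np.float32));print('post',rc,P[m].mean(0))
m=(P[...,2]>66)&(P[...,2]<86); v,u=np.where(m); k=(u>190)&(u<365)&(v<140)
q=P[v[k],u[k]]; rc=cv2.minAreaRect(q[:,:2].astype(np.float32));print('shelf',rc,cv2.boxPoints(rc),np.median(q[:,2]))
a=im[140:260,220:420];cv2.imwrite('pics/crop1.png',cv2.resize(np.vstack([im[140:260,100:420]])[:,:,::-1],(800,300),interpolation=cv2.INTER_CUBIC))
E
```

```text
small rim c [515.3 341.9] D 87.9 rect [42.6 85.3] knob [492.2 348.6  35.1] 52 zmax 40.8 midbox [516.4 348.3]
medium rim c [ 474.1 -331.6] D 55.2 rect [52.9 50.8] knob [ 472.9 -332.2   33.4] 54 zmax 40.5 midbox [ 473.2 -331.5]
large rim c [ 358.6 -282.1] D 71.6 rect [67.1 69.7] knob [ 357.1 -282.2   34.7] 54 zmax 39.8 midbox [ 357.2 -282.8]
square rim c [372.  293.1] D 77.6 rect [60.2 58.4] knob [371.1 291.1  34.4] 53 zmax 43.5 midbox [372.4 292.9]
bar rim c [561.5 339.8] D 107.9 rect [ 59.8 103.3] knob [583.3 336.3  35.1] 81 zmax 43.1 midbox [561.5 338.4]
bench [218.6 162.8  -0. ] 3.240203130272355
bench2 [ 350.2 -408.9   -0.5] 2.580947272122744
bench3 [ 5.175e+02  2.213e+02 -1.000e-01] 2.5634317707889043
tray ((528.7033081054688, -42.95433044433594), (292.3057861328125, 106.34386444091797), 84.07624816894531)
post ((441.3109436035156, -34.143402099609375), (19.536619186401367, 19.495824813842773), 0.15952168405056) [441.30173105 -33.77882681  50.78355057]
shelf ((728.6397705078125, -19.67523193359375), (360.74847412109375, 162.53854370117188), 86.61260986328125) [[ 636.8548  -194.9324 ]
 [ 799.1093  -204.53625]
 [ 820.42474  155.58194]
 [ 658.1702   165.18579]] 75.11063100018828
```

View pics/crop1.png

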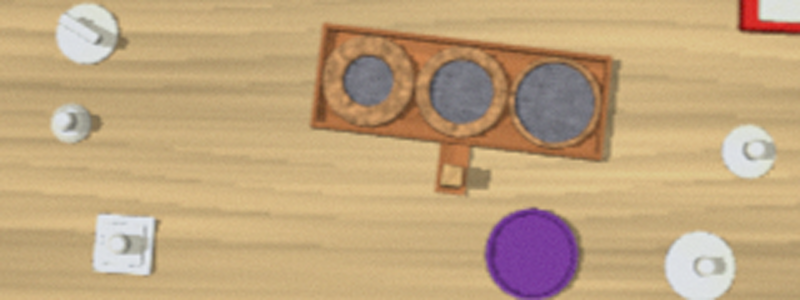

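The crop confirms the choice: round knobbed white lids at left (small, crop (70,122)) and right (medium (748,150), large (700,265)). The bar and square lids and the purple nest are distinct from these. Next: nest centres, a tighter small-lid fit, and a cross-check with the side camera.

Run:
```python
from m import *
z=np.load('last_top.npz');im,d=z['im'],z['d'];P=cloud('top',d)
white_lids(P,im,dict(small=(128,189)),r=30)
T=np.array([528.7,-43.0]);yaw=np.deg2rad(-5.92)
tx=np.array([np.cos(yaw),np.sin(yaw)]);ty=np.array([-tx[1],tx[0]])
rel=P[...,:2]-T; lx=rel@tx; ly=rel@ty
hsv=cv2.cvtColor(im,cv2.COLOR_RGB2HSV)
felt=(abs(lx)<47)&(abs(ly)<141)&(hsv[...,1]<70)&(P[...,2]<20)
n,l,s,c=cv2.connectedComponentsWithStats(felt.astype(np.uint8))
for i in range(1,n):
    if s[i,4]>80:
        q=P[l==i]; e=cv2.minEnclosingCircle(q[:,:2].astype(np.float32))
        print('felt px',c[i].round(),s[i,4],'mean',q.mean(0).round(1),'D',2*np.sqrt(s[i,4]/np.pi)*1285/515)
# side camera
z=np.load('last_side.npz');im,d=z['im'],z['d'];S=cloud('side',d)
def near(p,r,z0,z1):
    m=(np.hypot(S[...,0]-p[0],S[...,1]-p[1])<r)&(S[...,2]>z0)&(S[...,2]<z1);return S[m]
for n,p in dict(small=(492,348.6),medium=(473,-332),large=(357,-282),square=(371,291)).items():
    q=near(p,25,22,45);print('side',n,q.mean(0).round(1),len(q),((q.min(0)+q.max(0))/2).round(1))
q=near((441,-34),28,40,60);print('post side',cv2.minAreaRect(q[:,:2].astype(np.float32)))
m=(S[...,2]>68)&(S[...,2]<84)&(abs(S[...,0]-728)<130)&(abs(S[...,1]+20)<230)
print('shelf side',cv2.minAreaRect(S[m][:,:2].astype(np.float32)))
m=(S[...,2]>14)&(S[...,2]<25)&(abs(S[...,0]-528)<75)&(abs(S[...,1]+43)<165)
print('tray side',cv2.minAreaRect(S[m][:,:2].astype(np.float32)))
```

```text
small rim c [493.  350.6] D 42.7 rect [37.6 37.8] knob [492.2 348.6  35.1] 52 zmax 40.8 midbox [492.1 350.4]
felt px [247. 172.] 309 mean [539.4  51.9   9.8] D 49.49145224527163
felt px [284. 176.] 502 mean [529.7 -41.8   9.8] D 63.08161689055311
felt px [321. 181.] 789 mean [ 519.8 -135.7    9.8] D 79.08415152596955
side small [490.4 353.7  33. ] 87 [491.4 351.4  30.6]
side medium [ 471.6 -327.3   32.1] 32 [ 471.8 -330.4   29.8]
side large [ 357.9 -277.6   32.1] 36 [ 358.2 -280.    30.4]
side square [370.6 296.2  32.4] 84 [371.2 292.5  30.7]
post side ((440.9658203125, -32.38896560668945), (22.387754440307617, 20.075803756713867), 87.95646667480469)
shelf side ((727.9013671875, -18.34228515625), (364.7651672363281, 162.4479522705078), 86.5885009765625)
tray side ((528.4682006835938, -41.737274169921875), (298.3875427246094, 107.18534088134766), 84.17707061767578)
```

```bash
cat > plan.py <<'E'
from h import *
DOWN=lambda yaw: R.from_euler('xyz',[np.pi,0,yaw])
def go(p0,y0,wps):
    """wps: (x,y,z_grasp,yaw) ; prints normalised shift/turn per leg (tool axes at leg start)"""
    p,r=np.array(p0,float),DOWN(y0)
    for x,y,z,yw in wps:
        q=np.array([x,y,z+171.]);r2=DOWN(yw)
        print(np.round(r.inv().apply(q-p)/150,3),np.round((r.inv()*r2).as_rotvec()/(2*np.pi),4),'dist',round(np.linalg.norm(q-p)),'r',round(np.hypot(x,y)))
        p,r=q,r2
Y=-0.0591
E
python3 - <<'E'
from plan import *
go([139.34,-609.27,404.76],.2248,[(248,-446,180,Y),(357.5,-282,110,Y),(357.5,-282,32,Y)])
print('carry L');go([357.5,-282,203],Y,[(357.5,-282,110,Y),(440,-209,110,Y),(519.8,-135.7,110,Y),(519.8,-135.7,43,Y)])
E
```

```text
[ 0.949 -0.9    0.358] [ 0.     -0.      0.0452] dist 203 r 510
[ 0.664 -1.135  0.467] [0. 0. 0.] dist 209 r 455
[ 0.   -0.    0.52] [0. 0. 0.] dist 78 r 455
carry L
[ 0.    0.   -0.52] [0. 0. 0.] dist 78 r 455
[ 0.52  -0.518 -0.   ] [0. 0. 0.] dist 110 r 487
[ 0.502 -0.519 -0.   ] [0. 0. 0.] dist 108 r 537
[ 0.    -0.     0.447] [0. 0. 0.] dist 67 r 537
```

Call:
{"api": "arm_command", "payload": {"rows": [[[0.24,-0.22,0.09,0,0,0.0113,0.2],[0.48,-0.45,0.18,0,0,0.0226,0.2],[0.72,-0.68,0.27,0,0,0.0339,0.2],[0.9,-0.85,0.33,0,0,0.0452,0.2],[0.949,-0.9,0.358,0,0,0.0452,0.2],[0.949,-0.9,0.358,0,0,0.0452,0.2]]]}}

```text
t: 0.6
eef_pos: [250.0, -441.3, 349.4]
tcp_rot: [-3.137, 0.002, -0.056]
ft_force: [-0.1, -0.8, -0.2]
opening: 0.638
grip_force: 0.0
```

Call:
{"api": "arm_command", "payload": {"rows": [[[0.16,-0.25,0.1,0,0,0,0.2],[0.32,-0.5,0.2,0,0,0,0.2],[0.5,-0.75,0.3,0,0,0,0.2],[0.62,-0.95,0.35,0,0,0,0.2],[0.664,-1,0.35,0,0,0,0.2],[0.664,-1,0.35,0,0,0,0.2],[0.664,-1,0.35,0,0,0,0.2]]]}}

```text
t: 1.18
eef_pos: [356.9, -301.6, 298.4]
tcp_rot: [-3.141, 0.0, -0.057]
ft_force: [0.2, -0.4, 0.0]
opening: 0.597
grip_force: 0.0
```

Call:
{"api": "arm_command", "payload": {"rows": [[[0.0,-0.08,0,0,0,0,0.2],[0,-0.135,0.1,0,0,0,0.2],[0,-0.135,0.3,0,0,0,0.2],[0,-0.135,0.45,0,0,0,0.2],[0,-0.135,0.58,0,0,0,0.2],[0,-0.135,0.635,0,0,0,0.2],[0,-0.135,0.635,0,0,0,0.2],[0,-0.135,0.635,0,0,0,0.2]]]}}

```text
t: 1.85
eef_pos: [357.3, -282.3, 203.6]
tcp_rot: [-3.141, 0.0, -0.06]
ft_force: [-0.3, -0.2, -0.2]
opening: 0.602
grip_force: 0.0
```

Call:
{"api": "arm_command", "payload": {"rows": [[[0,0,0,0,0,0,-0.5],[0,0,0,0,0,0,-0.9],[0,0,0,0,0,0,-0.9],[0,0,0,0,0,0,-0.9],[0,0,0,0,0,0,-0.9],[0,0,0,0,0,0,-0.9]]]}}

```text
t: 2.35
eef_pos: [357.5, -281.9, 203.5]
tcp_rot: [3.141, -0.0, -0.059]
ft_force: [-0.8, -3.0, 0.2]
opening: 0.234
grip_force: 1.3
```

Call:
{"api": "arm_command", "payload": {"rows": [[[0,0,0,0,0,0,-1],[0,0,0,0,0,0,-1],[0,0,0,0,0,0,-1],[0,0,0,0,0,0,-1]]]}}

```text
t: 2.68
eef_pos: [357.6, -281.9, 203.5]
tcp_rot: [3.141, -0.0, -0.059]
ft_force: [-0.7, 0.1, 5.9]
opening: 0.2
grip_force: 30.0
```

Call:
{"api": "arm_command", "payload": {"rows": [[[0,0,-0.04,0,0,0,-1],[0,0,-0.12,0,0,0,-1],[0,0,-0.25,0,0,0,-1],[0,0,-0.4,0,0,0,-1],[0,0,-0.5,0,0,0,-1],[0,0,-0.52,0,0,0,-1],[0,0,-0.52,0,0,0,-1]]]}}

```text
t: 3.27
eef_pos: [357.5, -281.8, 282.0]
tcp_rot: [3.14, -0.001, -0.059]
ft_force: [-0.5, 0.2, -2.7]
opening: 0.199
grip_force: 30.0
```

Run:
```python
from plan import *
print(state()['opening'],state()['grip_force'],state()['ft_force'])
im,d=snap('top');S=snap('side')[0]
a=cv2.resize(im[160:340,260:460],(400,360));b=cv2.resize(S[100:280,220:420],(400,360))
cv2.imwrite('pics/grasp1.png',np.hstack([a,b])[:,:,::-1])
```

```text
0.19935972151149065 29.99963140930049 [-0.48847364  0.15229275 -2.65818229]
```

View pics/grasp1.png

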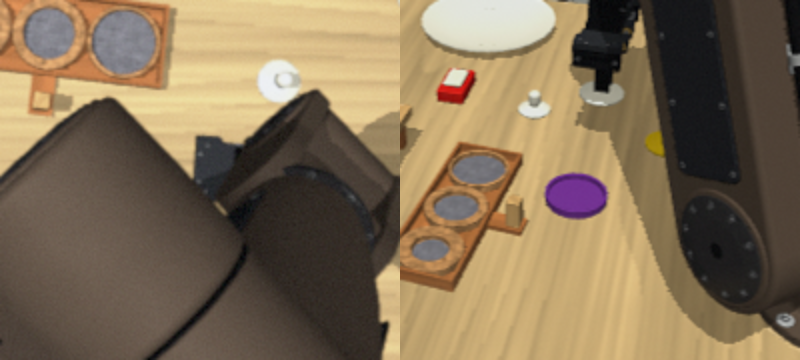

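The side view (right half, about (600,92)) shows the large lid hanging level in the fingers. I'll carry it to the large nest.

Call:
{"api": "arm_command", "payload": {"rows": [[[0.05,-0.05,0,0,0,0,-1],[0.14,-0.14,0,0,0,0,-1],[0.25,-0.25,0,0,0,0,-1],[0.36,-0.36,0,0,0,0,-1],[0.48,-0.48,0,0,0,0,-1],[0.6,-0.6,0,0,0,0,-1],[0.72,-0.73,0,0,0,0,-1],[0.84,-0.86,0,0,0,0,-1],[0.94,-0.96,0,0,0,0,-1],[1.0,-1.0,0,0,0,0,-1]]]}}

```text
t: 4.2
eef_pos: [517.6, -138.6, 280.1]
tcp_rot: [-3.141, 0.001, -0.057]
ft_force: [-1.0, -0.1, -1.5]
opening: 0.198
grip_force: 30.0
```

Call:
{"api": "arm_command", "payload": {"rows": [[[0.022,-0.037,0,0,0,0,-1],[0.022,-0.037,0,0,0,0,-1],[0.022,-0.037,0,0,0,0,-1]]]}}

```text
t: 4.45
eef_pos: [519.3, -135.8, 280.8]
tcp_rot: [-3.141, 0.001, -0.059]
ft_force: [0.3, 0.7, -1.5]
opening: 0.204
grip_force: 30.0
```

Call:
{"api": "arm_command", "payload": {"rows": [[[0,0,0.05,0,0,0,-1],[0,0,0.14,0,0,0,-1],[0,0,0.24,0,0,0,-1],[0,0,0.33,0,0,0,-1],[0,0,0.39,0,0,0,-1],[0,0,0.42,0,0,0,-1],[0,0,0.435,0,0,0,-1],[0,0,0.445,0,0,0,-1],[0,0,0.445,0,0,0,-1]]]}}

```text
t: 5.2
eef_pos: [519.8, -135.9, 214.7]
tcp_rot: [3.141, -0.0, -0.059]
ft_force: [0.0, -0.1, -2.2]
opening: 0.201
grip_force: 30.0
```

Call:
{"api": "arm_command", "payload": {"rows": [[[0,0,0.004,0,0,0,-1],[0,0,0.008,0,0,0,-1],[0,0,0.008,0,0,0,-1]]]}}

```text
t: 5.45
eef_pos: [519.8, -135.7, 213.6]
tcp_rot: [3.141, -0.001, -0.059]
ft_force: [-0.4, 1.1, -1.4]
opening: 0.196
grip_force: 30.0
```

Call:
{"api": "arm_command", "payload": {"rows": [[[0,0,0,0,0,0,-0.4],[0,0,0,0,0,0,-0.2],[0,0,0,0,0,0,0.1],[0,0,0,0,0,0,0.1],[0,0,-0.02,0,0,0,0.1],[0,0,-0.12,0,0,0,0.1],[0,0,-0.28,0,0,0,0.1],[0,0,-0.43,0,0,0,0.1],[0,0,-0.453,0,0,0,0.1],[0,0,-0.453,0,0,0,0.1]]]}}

```text
t: 6.28
eef_pos: [519.8, -135.7, 282.6]
tcp_rot: [3.141, -0.003, -0.059]
ft_force: [-0.1, 0.7, -0.3]
opening: 0.553
grip_force: 0.0
```

Run:
```python
from plan import *
s=state();print(s['eef_pos'],s['tcp_rot'],s['joints'])
A=[519.8,-135.7,281]
print('to M');go(A,Y,[(473,-331.8,110,Y),(473,-331.8,32.4,Y)])
print('M to nest');go([473,-331.8,281],Y,[(529.7,-41.8,110,Y)])
print('to S');go([529.7,-41.8,281],Y,[(492,350,110,Y)])
print('S to nest');go([492,350,281],Y,[(539.4,51.9,110,Y)])
```

```text
[ 519.81332068 -135.70040117  282.60837767] [ 3.14059057e+00 -2.79839041e-03 -5.92128843e-02] [-3.78320733e-01  5.29358655e-01  1.89812471e+00 -1.12743641e-04
  7.11137800e-01  1.25177519e+00]
to M
[-0.234  1.323  0.   ] [0. 0. 0.] dist 202 r 578
[ 0.    -0.     0.517] [0. 0. 0.] dist 78 r 578
M to nest
[ 0.263 -1.952 -0.   ] [0. 0. 0.] dist 295 r 531
to S
[-0.405 -2.593 -0.   ] [0. 0. 0.] dist 394 r 604
S to nest
[0.433 1.965 0.   ] [0. 0. 0.] dist 302 r 542
```

Call:
{"api": "arm_command", "payload": {"rows": [[[-0.04,0.2,0,0,0,0,0.1],[-0.08,0.45,0,0,0,0,0.1],[-0.12,0.7,0,0,0,0,0.1],[-0.18,0.92,0,0,0,0,0.1],[-0.2,1,0,0,0,0,0.1]]]}}

```text
t: 6.7
eef_pos: [479.6, -287.0, 280.0]
tcp_rot: [-3.141, 0.001, -0.062]
ft_force: [-0.3, -0.4, 0.3]
opening: 0.55
grip_force: 0.0
```

Call:
{"api": "arm_command", "payload": {"rows": [[[-0.034,0.2,0,0,0,0,0.1],[-0.034,0.323,0,0,0,0,0.1],[-0.034,0.323,0.1,0,0,0,0.1],[-0.034,0.323,0.25,0,0,0,0.1],[-0.034,0.323,0.38,0,0,0,0.1],[-0.034,0.323,0.48,0,0,0,0.1],[-0.034,0.323,0.517,0,0,0,0.1],[-0.034,0.323,0.517,0,0,0,0.1],[-0.034,0.323,0.517,0,0,0,0.1]]]}}

```text
t: 7.45
eef_pos: [473.1, -331.6, 203.6]
tcp_rot: [-3.141, 0.001, -0.059]
ft_force: [-0.3, -0.5, 1.3]
opening: 0.546
grip_force: 0.0
```

Run:
```python
from m import *
im,d=snap('top');S=snap('side')[0]
print(state()['eef_pos'],state()['ft_force'])
a=cv2.resize(im[130:250,210:410],(400,240));b=cv2.resize(S[120:240,200:400],(400,240))
cv2.imwrite('pics/place1.png',np.hstack([a,b])[:,:,::-1])
P=cloud('top',d);white_lids(P,im,dict(large=(321,181)),r=45)
```

```text
[ 473.18846323 -331.68513332  204.44850277] [-0.01804052 -0.3256491  -0.02860497]Traceback (most recent call last):
  File "<stdin>", line 6, in <module>
  File "m.py", line 11, in white_lids
    print(n,'rim c',np.round([cx,cy],1),'D',round(2*rad,1),'rect',np.round(rc[1],1),'knob',np.round(k.mean(0),1) if len(k) else None,len(k),'zmax',q[:,2].max().round(1),'midbox',np.round((rim[:,:2].min(0)+rim[:,:2].max(0))/2,1))
                                                                                                                                                   ~~~~~~~~~~^^
    return umr_maximum(a, axis, None, out, keepdims, initial, where)
ValueError: zero-size array to reduction operation maximum which has no identity
```

View pics/place1.png

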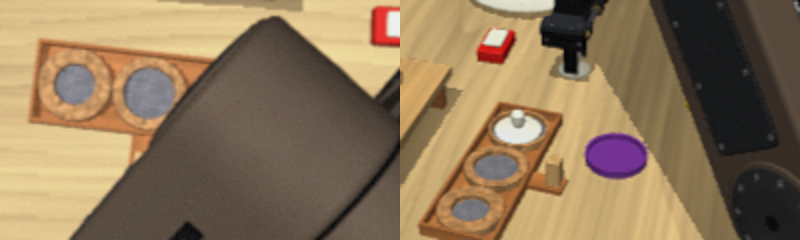

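The side view (right half, (517,125)) shows the large lid seated in its nest, knob up; the fingers straddle the medium lid's knob (572,65). I'll grip, lift and carry it.

Call:
{"api": "arm_command", "payload": {"rows": [[[0,0,0,0,0,0,-0.5],[0,0,0,0,0,0,-0.9],[0,0,0,0,0,0,-1],[0,0,0,0,0,0,-1],[0,0,0,0,0,0,-1],[0,0,0,0,0,0,-1],[0,0,0,0,0,0,-1],[0,0,0,0,0,0,-1],[0,0,0,0,0,0,-1]]]}}

```text
t: 8.3
eef_pos: [473.0, -331.8, 203.9]
tcp_rot: [3.141, -0.0, -0.059]
ft_force: [-0.5, -0.4, 2.5]
opening: 0.202
grip_force: 30.0
```

Call:
{"api": "arm_command", "payload": {"rows": [[[0,0,-0.04,0,0,0,-1],[0,0,-0.12,0,0,0,-1],[0,0,-0.25,0,0,0,-1],[0,0,-0.4,0,0,0,-1],[0,0,-0.5,0,0,0,-1],[0,0,-0.517,0,0,0,-1],[0,0,-0.517,0,0,0,-1]]]}}

```text
t: 8.88
eef_pos: [473.0, -331.6, 282.6]
tcp_rot: [3.14, -0.002, -0.059]
ft_force: [-0.3, -0.1, -0.8]
opening: 0.201
grip_force: 30.0
```

Call:
{"api": "arm_command", "payload": {"rows": [[[0.01,-0.05,0,0,0,0,-1],[0.02,-0.14,0,0,0,0,-1],[0.04,-0.26,0,0,0,0,-1],[0.06,-0.39,0,0,0,0,-1],[0.08,-0.52,0,0,0,0,-1],[0.1,-0.65,0,0,0,0,-1],[0.12,-0.78,0,0,0,0,-1],[0.13,-0.9,0,0,0,0,-1],[0.14,-1,0,0,0,0,-1]]]}}

```text
t: 9.63
eef_pos: [502.7, -180.8, 280.3]
tcp_rot: [-3.141, 0.002, -0.058]
ft_force: [-0.0, 0.6, -0.6]
opening: 0.203
grip_force: 30.0
```

Call:
{"api": "arm_command", "payload": {"rows": [[[0.01,-0.1,0,0,0,0,-1],[0.03,-0.22,0,0,0,0,-1],[0.05,-0.34,0,0,0,0,-1],[0.06,-0.46,0,0,0,0,-1],[0.08,-0.58,0,0,0,0,-1],[0.09,-0.7,0,0,0,0,-1],[0.11,-0.82,0,0,0,0,-1],[0.12,-0.91,0,0,0,0,-1],[0.123,-0.952,0,0,0,0,-1],[0.123,-0.952,0,0,0,0,-1]]]}}

```text
t: 10.47
eef_pos: [529.4, -40.0, 280.6]
tcp_rot: [-3.141, 0.002, -0.057]
ft_force: [0.1, -0.1, -1.2]
opening: 0.202
grip_force: 30.0
```

Call:
{"api": "arm_command", "payload": {"rows": [[[0,0,0,0,0,0,-1],[0,0,0.07,0,0,0,-1],[0,0,0.17,0,0,0,-1],[0,0,0.27,0,0,0,-1],[0,0,0.36,0,0,0,-1],[0,0,0.41,0,0,0,-1],[0,0,0.435,0,0,0,-1],[0,0,0.445,0,0,0,-1],[0,0,0.45,0,0,0,-1],[0,0,0.45,0,0,0,-1]]]}}

```text
t: 11.3
eef_pos: [529.7, -41.9, 214.1]
tcp_rot: [3.141, -0.001, -0.059]
ft_force: [-0.1, 0.7, -0.9]
opening: 0.2
grip_force: 30.0
```

Call:
{"api": "arm_command", "payload": {"rows": [[[0,0,0.003,0,0,0,-1],[0,0,0.005,0,0,0,-1],[0,0,0.005,0,0,0,-0.4],[0,0,0.005,0,0,0,0],[0,0,0.005,0,0,0,0.1],[0,0,0.005,0,0,0,0.1],[0,0,-0.1,0,0,0,0.1],[0,0,-0.28,0,0,0,0.1],[0,0,-0.43,0,0,0,0.1],[0,0,-0.45,0,0,0,0.1]]]}}

```text
t: 12.13
eef_pos: [530.2, -41.8, 284.4]
tcp_rot: [3.141, -0.005, -0.059]
ft_force: [-0.2, -1.0, 0.4]
opening: 0.549
grip_force: 0.0
```

Call:
{"api": "arm_command", "payload": {"rows": [[[-0.03,-0.2,0,0,0,0,0.1],[-0.06,-0.45,0,0,0,0,0.1],[-0.1,-0.7,0,0,0,0,0.1],[-0.14,-0.95,0,0,0,0,0.1],[-0.15,-1,0,0,0,0,0.1]]]}}

```text
t: 12.55
eef_pos: [515.1, 113.3, 280.8]
tcp_rot: [-3.141, 0.001, -0.056]
ft_force: [-0.7, 0.6, 0.6]
opening: 0.548
grip_force: 0.0
```

Call:
{"api": "arm_command", "payload": {"rows": [[[-0.03,-0.25,0,0,0,0,0.1],[-0.06,-0.5,0,0,0,0,0.1],[-0.1,-0.75,0,0,0,0,0.1],[-0.15,-1,0,0,0,0,0.1],[-0.15,-1,0,0,0,0,0.1]]]}}

```text
t: 12.97
eef_pos: [501.4, 265.2, 280.7]
tcp_rot: [-3.141, -0.0, -0.055]
ft_force: [-0.7, -0.0, -0.3]
opening: 0.551
grip_force: 0.0
```

Run:
```python
from m import *
im,d=snap('top');S=snap('side')[0]
s=state();print(s['eef_pos'],s['tcp_rot'],s['ft_force'],s['opening'])
a=cv2.resize(im[130:250,100:420],(640,240));b=cv2.resize(S[160:360,150:320],(510,600)) 
cv2.imwrite('pics/place2.png',a[:,:,::-1])
P=cloud('top',d)
for n,s in dict(large=(321,181),medium=(284,176),small=(128,189)).items():
    try: white_lids(P,im,{n:s},r=42 if n!='small' else 30)
    except Exception as e: print(n,'hidden')
```

```text
[502.04524373 261.37663705 280.57752027] [ 3.14112512e+00  5.94137040e-04 -5.64868661e-02] [-0.02866809  0.00589966  0.19558799] 0.5493567201806595
large rim c [ 519.1 -134.8] D 79.5 rect [76.8 73.7] knob [ 519.3 -135.    43.4] 57 zmax 49.5 midbox [ 517.9 -135.1]
medium rim c [532.2 -43.6] D 61.6 rect [56.1 58.2] knob [529.9 -41.9  43.5] 57 zmax 50.6 midbox [532.5 -42.9]
small hidden
```

View pics/place2.png

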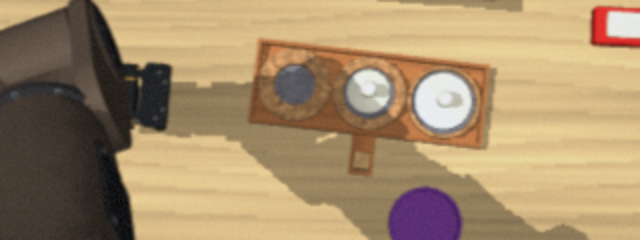

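Medium and large are seated (knob tops about 44 mm by the mean, on axis). Next is the small lid.

Call:
{"api": "arm_command", "payload": {"rows": [[[-0.05,-0.25,0,0,0,0,0.1],[-0.09,-0.5,0,0,0,0,0.1],[-0.105,-0.593,0,0,0,0,0.1],[-0.105,-0.593,0.05,0,0,0,0.1],[-0.105,-0.593,0.2,0,0,0,0.1],[-0.105,-0.593,0.35,0,0,0,0.1],[-0.105,-0.593,0.47,0,0,0,0.1],[-0.105,-0.593,0.517,0,0,0,0.1],[-0.105,-0.593,0.517,0,0,0,0.1],[-0.105,-0.593,0.517,0,0,0,0.1]]]}}

```text
t: 13.9
eef_pos: [492.6, 349.1, 203.8]
tcp_rot: [3.141, 0.0, -0.06]
ft_force: [0.4, 0.2, -0.6]
opening: 0.553
grip_force: 0.0
```

Call:
{"api": "arm_command", "payload": {"rows": [[[0,0,0,0,0,0,-0.5],[0,0,0,0,0,0,-0.9],[0,0,0,0,0,0,-1],[0,0,0,0,0,0,-1],[0,0,0,0,0,0,-1],[0,0,0,0,0,0,-1],[0,0,0,0,0,0,-1],[0,0,0,0,0,0,-1],[0,0,0,0,0,0,-1]]]}}

```text
t: 14.65
eef_pos: [492.0, 350.2, 204.0]
tcp_rot: [-3.142, -0.0, -0.059]
ft_force: [-1.1, -0.3, 5.5]
opening: 0.202
grip_force: 30.0
```

Call:
{"api": "arm_command", "payload": {"rows": [[[0,0,-0.04,0,0,0,-1],[0,0,-0.12,0,0,0,-1],[0,0,-0.25,0,0,0,-1],[0,0,-0.4,0,0,0,-1],[0,0,-0.5,0,0,0,-1],[0,0,-0.517,0,0,0,-1],[0,0,-0.517,0,0,0,-1]]]}}

```text
t: 15.23
eef_pos: [492.0, 350.1, 282.5]
tcp_rot: [-3.14, -0.002, -0.059]
ft_force: [1.3, -0.4, -0.3]
opening: 0.202
grip_force: 30.0
```

Call:
{"api": "arm_command", "payload": {"rows": [[[0.01,0.05,0,0,0,0,-1],[0.03,0.14,0,0,0,0,-1],[0.06,0.26,0,0,0,0,-1],[0.09,0.39,0,0,0,0,-1],[0.12,0.52,0,0,0,0,-1],[0.15,0.65,0,0,0,0,-1],[0.18,0.78,0,0,0,0,-1],[0.2,0.9,0,0,0,0,-1],[0.22,1,0,0,0,0,-1]]]}}

```text
t: 15.98
eef_pos: [516.0, 196.0, 280.2]
tcp_rot: [3.141, 0.002, -0.06]
ft_force: [-0.7, -0.9, -0.2]
opening: 0.198
grip_force: 30.0
```

Call:
{"api": "arm_command", "payload": {"rows": [[[0.03,0.1,0,0,0,0,-1],[0.05,0.22,0,0,0,0,-1],[0.08,0.34,0,0,0,0,-1],[0.11,0.46,0,0,0,0,-1],[0.14,0.58,0,0,0,0,-1],[0.16,0.7,0,0,0,0,-1],[0.18,0.82,0,0,0,0,-1],[0.2,0.92,0,0,0,0,-1],[0.213,0.965,0,0,0,0,-1],[0.213,0.965,0,0,0,0,-1]]]}}

```text
t: 16.82
eef_pos: [539.4, 50.2, 280.6]
tcp_rot: [3.141, 0.001, -0.061]
ft_force: [-0.1, 0.0, -0.4]
opening: 0.2
grip_force: 30.0
```

Call:
{"api": "arm_command", "payload": {"rows": [[[0,0,0,0,0,0,-1],[0,0,0.07,0,0,0,-1],[0,0,0.17,0,0,0,-1],[0,0,0.27,0,0,0,-1],[0,0,0.36,0,0,0,-1],[0,0,0.41,0,0,0,-1],[0,0,0.435,0,0,0,-1],[0,0,0.445,0,0,0,-1],[0,0,0.45,0,0,0,-1],[0,0,0.45,0,0,0,-1]]]}}

```text
t: 17.65
eef_pos: [539.3, 52.4, 214.2]
tcp_rot: [3.142, -0.0, -0.059]
ft_force: [0.3, 0.7, -1.2]
opening: 0.201
grip_force: 30.0
```

Call:
{"api": "arm_command", "payload": {"rows": [[[0,0,0.003,0,0,0,-1],[0,0,0.005,0,0,0,-1],[0,0,0.005,0,0,0,-0.4],[0,0,0.005,0,0,0,0],[0,0,0.005,0,0,0,0.1],[0,0,0.005,0,0,0,0.1],[0,0,-0.1,0,0,0,0.1],[0,0,-0.28,0,0,0,0.1],[0,0,-0.43,0,0,0,0.1],[0,0,-0.45,0,0,0,0.1]]]}}

```text
t: 18.48
eef_pos: [539.9, 52.1, 284.4]
tcp_rot: [-3.142, -0.005, -0.059]
ft_force: [0.6, -0.4, 0.7]
opening: 0.55
grip_force: 0.0
```

Call:
{"api": "arm_command", "payload": {"rows": [[[-0.03,-0.2,0,0,0,0,0.1],[-0.06,-0.45,0,0,0,0,0.1],[-0.1,-0.7,0,0,0,0,0.1],[-0.14,-0.95,0,0,0,0,0.1],[-0.15,-1,0,0,0,0,0.1]]]}}

```text
t: 18.9
eef_pos: [525.0, 207.2, 280.7]
tcp_rot: [-3.141, 0.0, -0.056]
ft_force: [-0.2, -1.2, 0.1]
opening: 0.549
grip_force: 0.0
```

Call:
{"api": "arm_command", "payload": {"rows": [[[-0.05,-0.2,0,0,0,0,0.1],[-0.1,-0.4,0,0,0,0,0.1],[-0.1,-0.4,0,0,0,0,0.1],[-0.1,-0.4,0,0,0,0,0.1]]]}}

```text
t: 19.23
eef_pos: [514.0, 264.8, 280.6]
tcp_rot: [3.141, 0.001, -0.057]
ft_force: [-0.1, -0.8, 0.2]
opening: 0.547
grip_force: 0.0
```

```bash
cat > tray.py <<'E'
from m import *
def look(fn,k=4):
    ims=[snap('top') for _ in range(k)]
    im=ims[-1][0]; d=np.mean([x[1] for x in ims],0); P=cloud('top',d)
    S,sd=snap('side'); Q=cloud('side',sd)
    a=cv2.resize(im[40:240,180:400],(440,400)); b=cv2.resize(S[120:280,90:250] if 0 else S[110:270,110:300],(475,400))
    cv2.imwrite('pics/'+fn,cv2.resize(np.hstack([a,b]),(800,350))[:,:,::-1])
    return im,P,S,Q
def post(P,p,r=32):
    m=(np.hypot(P[...,0]-p[0],P[...,1]-p[1])<r)&(P[...,2]>42)&(P[...,2]<60)
    return cv2.minAreaRect(P[m][:,:2].astype(np.float32))
def tray(P,c):
    b=(abs(P[...,0]-c[0])<75)&(abs(P[...,1]-c[1])<170)&(P[...,2]>14)&(P[...,2]<26)
    n,l,s,_=cv2.connectedComponentsWithStats(b.astype(np.uint8)); i=1+np.argmax(s[1:,4])
    return cv2.minAreaRect(P[l==i][:,:2].astype(np.float32))
def shelf(P):
    m=(P[...,2]>68)&(P[...,2]<84)&(abs(P[...,0]-728)<120)&(abs(P[...,1]+20)<220)
    n,l,s,_=cv2.connectedComponentsWithStats(m.astype(np.uint8)); i=1+np.argmax(s[1:,4])
    return cv2.minAreaRect(P[l==i][:,:2].astype(np.float32))
E
python3 - <<'E'
from tray import *
im,P,S,Q=look('loaded.png')
print(state()['eef_pos'],state()['ft_force'])
for n,s,r in (('large',(321,181),39),('medium',(284,176),31),('small',(247,172),24)): white_lids(P,im,{n:s},r=r)
print('tray',tray(P,(528,-43)),'post',post(P,(441,-34)),'shelf',shelf(P))
print('side tray',tray(Q,(528,-43)),'post',post(Q,(441,-34)),'shelf',shelf(Q))
E
```

```text
[514.75968296 262.87102609 281.11495627] [0.01745187 0.24911671 0.28248639]
large rim c [ 515.7 -132.7] D 76.8 rect [76.5 64.9] knob [ 519.4 -135.1   43.6] 56 zmax 48.6 midbox [ 516. -133.]
medium rim c [529.8 -41.5] D 58.7 rect [54.6 48.9] knob [529.9 -41.9  43.3] 57 zmax 47.7 midbox [529.6 -41.5]
small rim c [540.2  52.4] D 40.7 rect [25.9 39.5] knob [538.5  51.9  43.2] 56 zmax 48.0 midbox [534.9  52.8]
tray ((528.64599609375, -42.745941162109375), (292.0922546386719, 105.38460540771484), 84.13433074951172) post ((441.4149475097656, -34.116920471191406), (19.45501136779785, 19.52949333190918), 89.69599151611328) shelf ((728.33349609375, -19.9027099609375), (360.3792419433594, 160.70986938476562), 86.69992065429688)
side tray ((527.6715698242188, -41.50337219238281), (295.5299377441406, 106.911865234375), 84.49642181396484) post ((441.2706604003906, -31.609846115112305), (21.900959014892578, 19.80345344543457), 78.62767028808594) shelf ((734.365966796875, 86.69021606445312), (153.92245483398438, 160.69546508789062), 87.03823852539062)
```

View pics/loaded.png

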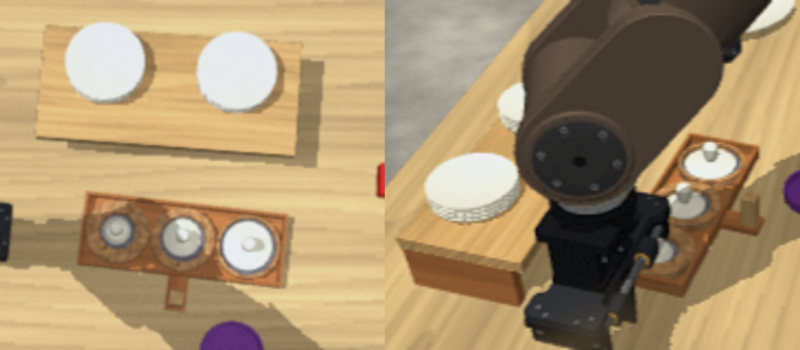

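All three lids are seated, each in its own nest, knob up (knobs at top-view crop (118,230), (182,238), (250,242)). Now to the handle post: first grip it, then align the tray on the shelf's centreline, then go straight in.

Run:
```python
from plan import *
s=state();print(s['eef_pos'],s['tcp_rot'],s['joints'][5])
yt,ys=-0.1025,-0.0585
go([514.4,263.7,281],Y,[(490,105,110,Y),(441.3,-34,110,yt),(441.3,-34,40,yt)])
F=np.array([648.5,-15.1]);ax=np.array([np.cos(ys),np.sin(ys)])
pts=[F-s_*ax for s_ in (155,95,35)];print(np.round(pts,1))
print('slide');go([441.3,-34,211],yt,[(p[0],p[1],40,ys) for p in pts])
```

```text
[514.75968296 262.87102609 281.11495627] [ 3.14134112e+00  1.83458429e-04 -6.05739454e-02] 1.9894351686048242
[-0.1    1.066  0.   ] [0. 0. 0.] dist 161 r 501
[-0.269  0.944  0.   ] [ 0.     -0.      0.0069] dist 147 r 443
[ 0.    -0.     0.467] [0. 0. 0.] dist 70 r 443
[[493.8  -6. ]
 [553.7  -9.5]
 [613.6 -13.1]]
slide
[ 0.329 -0.221 -0.   ] [-0.     0.    -0.007] dist 59 r 494
[0.4 0.  0. ] [0. 0. 0.] dist 60 r 554
[ 0.4 -0.  -0. ] [0. 0. 0.] dist 60 r 614
```

Call:
{"api": "arm_command", "payload": {"rows": [[[-0.02,0.2,0,0,0,0,0.1],[-0.04,0.45,0,0,0,0,0.1],[-0.07,0.7,0,0,0,0,0.1],[-0.09,0.93,0,0,0,0,0.1],[-0.1,1,0,0,0,0,0.1]]]}}

```text
t: 19.9
eef_pos: [489.9, 111.1, 281.3]
tcp_rot: [3.141, 0.001, -0.062]
ft_force: [1.2, -1.0, -0.0]
opening: 0.547
grip_force: 0.0
```

Call:
{"api": "arm_command", "payload": {"rows": [[[-0.07,0.25,0,0,0,0,0.1],[-0.13,0.5,0,0,0,0.0069,0.1],[-0.2,0.75,0,0,0,0.0069,0.1],[-0.26,0.95,0,0,0,0.0069,0.1],[-0.269,1,0,0,0,0.0069,0.1],[-0.269,1,0,0,0,0.0069,0.1],[-0.269,1,0,0,0,0.0069,0.1]]]}}

```text
t: 20.48
eef_pos: [441.7, -32.5, 281.4]
tcp_rot: [3.142, -0.001, -0.104]
ft_force: [-0.6, 0.2, -0.3]
opening: 0.551
grip_force: 0.0
```

Call:
{"api": "arm_command", "payload": {"rows": [[[0,0.01,0.06,0,0,0,0.1],[0,0.01,0.18,0,0,0,0.1],[0,0.01,0.3,0,0,0,0.1],[0,0.01,0.4,0,0,0,0.1],[0,0.01,0.45,0,0,0,0.1],[0,0.01,0.467,0,0,0,0.1],[0,0.01,0.467,0,0,0,0.1],[0,0.01,0.467,0,0,0,0.1]]]}}

```text
t: 21.15
eef_pos: [441.5, -33.5, 211.4]
tcp_rot: [3.141, -0.0, -0.102]
ft_force: [0.8, 0.3, 0.2]
opening: 0.544
grip_force: 0.0
```

Call:
{"api": "arm_command", "payload": {"rows": [[[0,0,0,0,0,0,-0.3],[0,0,0,0,0,0,-0.6],[0,0,0,0,0,0,-0.8],[0,0,0,0,0,0,-1],[0,0,0,0,0,0,-1],[0,0,0,0,0,0,-1],[0,0,0,0,0,0,-1],[0,0,0,0,0,0,-1],[0,0,0,0,0,0,-1],[0,0,0,0,0,0,-1]]]}}

```text
t: 21.98
eef_pos: [441.3, -33.9, 211.4]
tcp_rot: [3.141, -0.0, -0.103]
ft_force: [-1.0, -0.6, 5.5]
opening: 0.212
grip_force: 30.0
```

Call:
{"api": "arm_command", "payload": {"rows": [[[0.01,-0.01,0,0,0,0,-1],[0.04,-0.03,0,0,0,-0.001,-1],[0.08,-0.06,0,0,0,-0.002,-1],[0.13,-0.09,0,0,0,-0.003,-1],[0.18,-0.12,0,0,0,-0.004,-1],[0.23,-0.16,0,0,0,-0.005,-1],[0.28,-0.19,0,0,0,-0.006,-1],[0.31,-0.21,0,0,0,-0.007,-1],[0.329,-0.221,0,0,0,-0.007,-1],[0.329,-0.221,0,0,0,-0.007,-1]]]}}

```text
t: 22.82
eef_pos: [493.2, -5.8, 211.3]
tcp_rot: [-3.141, 0.003, -0.06]
ft_force: [-5.3, 0.0, 9.3]
opening: 0.212
grip_force: 30.1
```

Run:
```python
from tray import *
im,P,S,Q=look('align.png')
print(state()['eef_pos'],state()['tcp_rot'],state()['ft_force'],state()['grip_force'])
print('top tray',tray(P,(581,-11)));print('side tray',tray(Q,(581,-11)))
```

```text
[493.05124318  -5.84221109 211.33626835] [-3.14120911e+00  2.22334879e-03 -5.99907049e-02] [-6.69771211  0.78214373  8.95959418] 30.106211006641388
top tray ((580.056884765625, -13.155563354492188), (292.079345703125, 105.65748596191406), 85.16229248046875)
side tray ((579.5592041015625, -11.402618408203125), (296.4233093261719, 107.80992126464844), 85.23975372314453)
```

View pics/align.png

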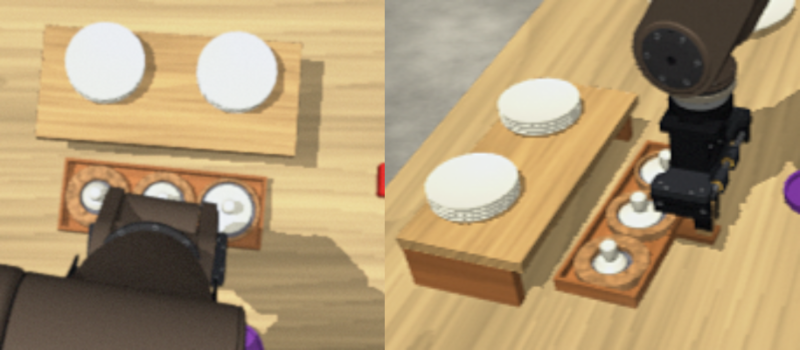

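The tray lags the gripper by about 1.4° in yaw (tray −4.8°, shelf −3.35°), and the lids are still seated. I'll turn a bit further while creeping forward, before it enters the shelf.

Call:
{"api": "arm_command", "payload": {"rows": [[[0.01,0,0,0,0,-0.001,-1],[0.03,0,0,0,0,-0.002,-1],[0.05,0,0,0,0,-0.003,-1],[0.07,0,0,0,0,-0.004,-1],[0.09,0,0,0,0,-0.005,-1],[0.11,0,0,0,0,-0.006,-1],[0.13,0,0,0,0,-0.007,-1],[0.14,0,0,0,0,-0.007,-1],[0.14,0,0,0,0,-0.007,-1]]]}}

```text
t: 23.82
eef_pos: [513.4, -7.1, 211.3]
tcp_rot: [-3.141, 0.005, -0.015]
ft_force: [-11.8, -0.9, 13.9]
opening: 0.21
grip_force: 30.1
```

Run:
```python
from tray import *
im,P,S,Q=look('align2.png')
print(state()['eef_pos'],state()['tcp_rot'],state()['ft_force'],state()['grip_force'])
print('top tray',tray(P,(601,-13)));print('side tray',tray(Q,(601,-13)))
```

```text
[513.33754558  -7.07226904 211.31626556] [-3.1410651   0.00464085 -0.01553134] [-10.9287595   -1.21047116  12.4071266 ] 30.05029857158661
top tray ((599.8392333984375, -10.739730834960938), (292.06854248046875, 105.65653228759766), 87.47453308105469)
side tray ((599.3551025390625, -8.831436157226562), (297.5375671386719, 107.59276580810547), 87.67019653320312)
```

Call:
{"api": "arm_command", "payload": {"rows": [[[0.01,0,0,0,0,0.001,-1],[0.04,0.002,0,0,0,0.003,-1],[0.08,0.004,0,0,0,0.005,-1],[0.13,0.006,0,0,0,0.0068,-1],[0.18,0.008,0,0,0,0.0068,-1],[0.23,0.01,0,0,0,0.0068,-1],[0.28,0.012,0,0,0,0.0068,-1],[0.33,0.0145,0,0,0,0.0068,-1],[0.38,0.0167,0,0,0,0.0068,-1],[0.4,0.0176,0,0,0,0.0068,-1]]]}}

```text
t: 24.9
eef_pos: [573.9, -10.5, 211.2]
tcp_rot: [-3.141, 0.005, -0.057]
ft_force: [-14.8, 0.5, 16.7]
opening: 0.21
grip_force: 30.0
```

```bash
cat >> tray.py <<'E'
def report(P,Q,p):
    F=np.array([648.5,-15.1]);ys=-0.0585;A=np.array([[np.cos(ys),np.sin(ys)],[-np.sin(ys),np.cos(ys)]])
    for n,C in (('top',P),('side',Q)):
        # visible tray rear wall (handle side) in shelf frame: outer edge
        q=C[(C[...,2]>14)&(C[...,2]<26)]; s=(q[:,:2]-F)@A.T
        k=(abs(s[:,0]-p)<60)&(abs(s[:,1])<165)&(s[:,0]<0); s=s[k]
        if len(s)<50: print(n,'few');continue
        e=[]
        for y in np.arange(-140,141,10):
            b=s[abs(s[:,1]-y)<5]
            if len(b)>8: e.append((y,np.percentile(b[:,0],3)))
        e=np.array(e); e=e[abs(e[:,1]-np.median(e[:,1]))<8]
        f=np.polyfit(e[:,0],e[:,1],1)
        print(n,'rear wall x',f[1].round(1),'yaw err deg',np.rad2deg(-np.arctan(f[0])).round(2),'n',len(e),'y extent',np.percentile(s[:,1],[.3,99.7]).round(1))
E
python3 - <<'E'
from tray import *
im,P,S,Q=look('align3.png')
print(state()['eef_pos'],state()['tcp_rot'],state()['ft_force'],state()['grip_force'])
report(P,Q,-42)
E
```

```text
[573.89534271 -10.47225592 211.22881528] [-3.14140351  0.00320539 -0.05731134] [-6.69765765  0.26614576  8.56982138] 30.001018345355988
top rear wall x -40.2 yaw err deg -0.03 n 10 y extent [-145.6  146. ]
side rear wall x -41.4 yaw err deg -0.15 n 12 y extent [ -7.6 147.9]
```

View pics/align3.png

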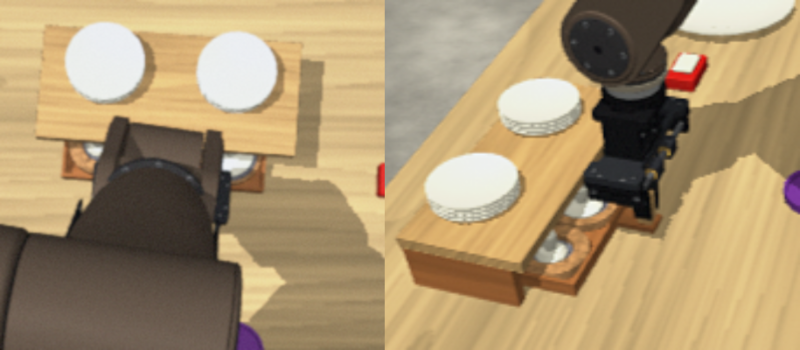

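The tray is now half under the shelf, straight (yaw error about 0.1°) and centred (y extent −145.6 to 146). About 40 mm remains.

Call:
{"api": "arm_command", "payload": {"rows": [[[0.01,0,0,0,0,0,-1],[0.04,0,0,0,0,0,-1],[0.08,0,0,0,0,0,-1],[0.12,0,0,0,0,0,-1],[0.16,0,0,0,0,0,-1],[0.2,0,0,0,0,0,-1],[0.235,0,0,0,0,0,-1],[0.255,0,0,0,0,0,-1],[0.264,0,0,0,0,0,-1],[0.264,0,0,0,0,0,-1]]]}}

```text
t: 25.98
eef_pos: [613.1, -12.7, 211.2]
tcp_rot: [-3.141, 0.005, -0.057]
ft_force: [-10.3, -0.3, 11.1]
opening: 0.209
grip_force: 30.0
```

Run:
```python
from tray import *
im,P,S,Q=look('in1.png')
print(state()['eef_pos'],state()['tcp_rot'],state()['ft_force'],state()['grip_force'])
report(P,Q,0)
cv2.imwrite('pics/in2.png',cv2.resize(S[120:270,100:300],(800,600),interpolation=cv2.INTER_CUBIC)[:,:,::-1])
```

```text
[613.03541317 -12.71169925 211.2384164 ] [-3.14138821  0.0045783  -0.05724034] [-10.40451546   0.0735435   10.43743459] 30.00281721353531
top few
side rear wall x -48.3 yaw err deg -10.55 n 2 y extent [-12.3 147.7]
```

View pics/in2.png

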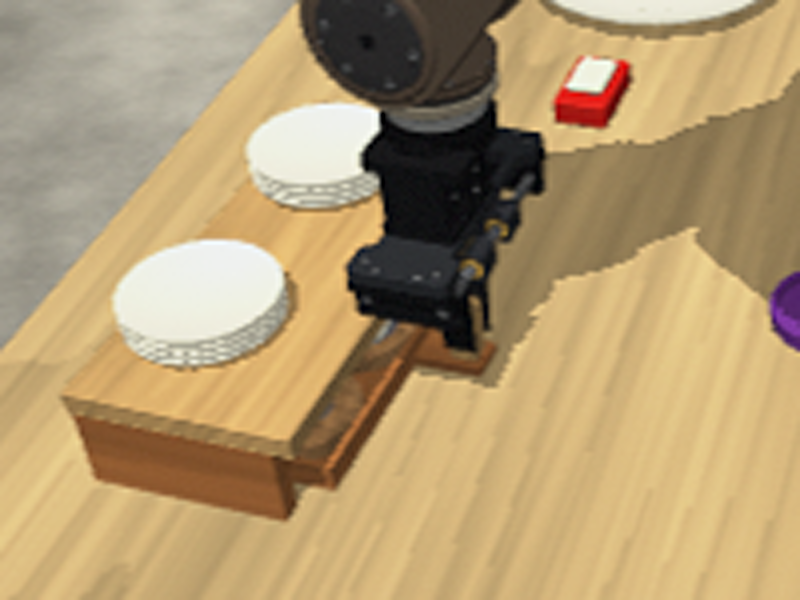

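Run:
```python
from tray import *
ds=[]
for i in range(6): S,sd=snap('side'); ds.append(sd)
Q=cloud('side',np.mean(ds,0))
F=np.array([648.5,-15.1]);ys=-0.0585;A=np.array([[np.cos(ys),np.sin(ys)],[-np.sin(ys),np.cos(ys)]])
s=(Q[...,:2]-F)@A.T; z=Q[...,2]
def face(n,m): 
    x=s[...,0][m]; print(n,m.sum(),np.percentile(x,[3,10,25,50]).round(1) if m.sum() else '')
near=abs(s[...,0])<30
for y0,y1 in ((165,182),(110,145),(75,110),(40,75),(20,40)):
    for a,b in ((4,8),(8,12),(12,16),(16,20),(20,30),(60,68),(68,74)): 
        m=near&(s[...,1]>y0)&(s[...,1]<y1)&(z>a)&(z<b)&(s[...,0]<12)
        if m.sum()>3: face((y0,y1,a,b),m)
m=near&(z>70)&(z<80)&(abs(s[...,1])<182)
print('board front',[ (y,np.percentile(s[...,0][m&(abs(s[...,1]-y)<10)],3).round(1)) for y in (-160,-120,-80,100,140,160) if (m&(abs(s[...,1]-y)<10)).sum()>5])
```

```text
(165, 182, 60, 68) 19 [0.4 0.5 0.7 2.5]
(165, 182, 68, 74) 12 [0.3 0.6 0.7 1.4]
(110, 145, 4, 8) 6 [-2.3 -2.2 -2.2 -2. ]
(110, 145, 8, 12) 12 [-2.3 -2.1 -2.1 -1.8]
(110, 145, 12, 16) 9 [-2.2 -2.  -1.9 -1.8]
(110, 145, 16, 20) 16 [-2.3 -2.  -2.   0.8]
(110, 145, 20, 30) 22 [-2.  -1.9 -1.   0.8]
(110, 145, 60, 68) 18 [-0.1  0.2  0.3  0.4]
(110, 145, 68, 74) 14 [0.1 0.2 0.3 0.4]
(75, 110, 4, 8) 7 [-2.1 -2.1 -2.1 -2. ]
(75, 110, 8, 12) 9 [-2.1 -2.1 -1.8 -1.7]
(75, 110, 12, 16) 7 [-2.3 -2.3 -2.2 -1.9]
(75, 110, 16, 20) 32 [-2.3 -2.  -0.   6.3]
(75, 110, 20, 30) 18 [-2.1 -1.7 -1.3  0.9]
(75, 110, 60, 68) 17 [-0.3 -0.1  0.1  0.4]
(75, 110, 68, 74) 11 [-0.2  0.   0.3  0.3]
(40, 75, 4, 8) 8 [-2.1 -2.1 -2.  -1.9]
(40, 75, 8, 12) 8 [-2.3 -2.2 -2.1 -1.8]
(40, 75, 12, 16) 6 [-2.3 -2.2 -1.9 -1.8]
(40, 75, 16, 20) 8 [-2.1 -2.  -1.9 -1.8]
(40, 75, 20, 30) 15 [-2.2 -1.8 -0.7  0.7]
(40, 75, 60, 68) 11 [-0.1 -0.1 -0.   0.2]
(40, 75, 68, 74) 9 [-0.2 -0.2 -0.   0.3]
(20, 40, 4, 8) 5 [-2.3 -2.3 -2.3 -1.9]
(20, 40, 8, 12) 5 [-2.4 -2.3 -2.  -1.5]
(20, 40, 12, 16) 7 [-2.3 -2.3 -2.2 -1.8]
(20, 40, 16, 20) 7 [-2.  -1.9 -1.7  0.4]
(20, 40, 20, 30) 9 [-2.1 -1.6 -1.4  1. ]
board front [(100, np.float64(0.0)), (140, np.float64(0.2)), (160, np.float64(0.5))]
```

The depth puts the wall face at −2.0 mm and the board front at about +0.2 mm, parallel. I'll push about 2.2 mm more.

Call:
{"api": "arm_command", "payload": {"rows": [[[0.005,0,0,0,0,0,-1],[0.01,0,0,0,0,0,-1],[0.015,0,0,0,0,0,-1],[0.015,0,0,0,0,0,-1],[0.015,0,0,0,0,0,-1]]]}}

```text
t: 26.95
eef_pos: [615.1, -12.8, 211.3]
tcp_rot: [-3.141, 0.005, -0.057]
ft_force: [-10.8, 0.1, 10.3]
opening: 0.211
grip_force: 30.0
```

```bash
cat > flush.py <<'E'
from tray import *
def flush(k=5):
    ds=[snap('side')[1] for _ in range(k)]; Q=cloud('side',np.mean(ds,0))
    F=np.array([648.5,-15.1]);ys=-0.0585;A=np.array([[np.cos(ys),np.sin(ys)],[-np.sin(ys),np.cos(ys)]])
    s=(Q[...,:2]-F)@A.T; z=Q[...,2]; near=(abs(s[...,0])<12)
    for y in range(-130,146,25):
        o=[]
        for a,b in ((3,17),(61,73)):
            m=near&(abs(s[...,1]-y)<12)&(z>a)&(z<b); o.append(np.median(s[...,0][m]).round(2) if m.sum()>4 else None)
        print(y,'wall,board',o)
    m=(abs(s[...,0])<20)&(z>3)&(z<19); yy=s[...,1][m]; yy=yy[(yy>50)&(yy<175)]; print('tray +y end',np.percentile(yy,98).round(1))
    m=(abs(s[...,0]-80)<90)&(z>68)&(z<84); yy=s[...,1][m]; print('board y',np.percentile(yy,[.2,99.8]).round(1))
    st=state();print(st['t'],st['eef_pos'],st['ft_force'],st['opening'])
E
python3 -c "
from flush import *
flush()"
```

```text
-130 wall,board [None, None]
-105 wall,board [None, None]
-80 wall,board [None, None]
-55 wall,board [None, None]
-30 wall,board [None, None]
-5 wall,board [np.float64(-3.52), None]
20 wall,board [np.float64(-0.28), None]
45 wall,board [np.float64(0.27), np.float64(0.34)]
70 wall,board [np.float64(0.03), np.float64(0.43)]
95 wall,board [np.float64(0.14), np.float64(0.47)]
120 wall,board [np.float64(0.27), np.float64(0.32)]
145 wall,board [np.float64(1.74), np.float64(0.52)]
tray +y end 170.0
board y [-63.6 656.4]
27.2 [615.10508033 -12.81216915 211.23959799] [-11.60559763   0.61247696  11.51306793] 0.20920469577636297
```

Call:
{"api": "arm_command", "payload": {"rows": [[[0,0,0,0,0,0,-0.45],[0,0,0,0,0,0,-0.2],[0,0,0,0,0,0,0.1],[0,0,0,0,0,0,0.1],[0,0,-0.05,0,0,0,0.1],[0,0,-0.2,0,0,0,0.1],[0,0,-0.4,0,0,0,0.1],[0,0,-0.6,0,0,0,0.1],[0,0,-0.7,0,0,0,0.1]]]}}

```text
t: 27.95
eef_pos: [616.7, -13.0, 320.0]
tcp_rot: [3.141, -0.004, -0.057]
ft_force: [0.2, 0.4, 0.2]
opening: 0.546
grip_force: 0.0
```

Call:
{"api": "arm_command", "payload": {"rows": [[[-0.2,0,0,0,0,0,0.1],[-0.45,0.1,0,0,0,0,0.1],[-0.7,0.3,0,0,0,0,0.1],[-0.9,0.55,0,0,0,0,0.1],[-1,0.8,0,0,0,0,0.1],[-1,1,0,0,0,0,0.1],[-1,1,0,0,0,0,0.1]]]}}

```text
t: 28.53
eef_pos: [456.9, -159.0, 317.1]
tcp_rot: [3.14, -0.002, -0.062]
ft_force: [-0.1, -1.2, 0.5]
opening: 0.548
grip_force: 0.0
```

Call:
{"api": "arm_command", "payload": {"rows": [[[-0.05,0.25,0,0,0,0,0.1],[-0.1,0.5,0,0,0,0,0.1],[-0.15,0.75,0,0,0,0,0.1],[-0.2,1,0,0,0,0,0.1],[-0.2,1,0,0,0,0,0.1],[-0.2,1,0,0,0,0,0.1]]]}}

```text
t: 29.03
eef_pos: [419.0, -303.6, 316.4]
tcp_rot: [3.141, -0.0, -0.061]
ft_force: [-0.8, 0.4, 0.0]
opening: 0.55
grip_force: 0.0
```

Run:
```python
from flush import *
flush()
im,P,S,Q=look('end0.png')
F=np.array([648.5,-15.1])
print('post top',post(P,(613.6,-13.1)),'shelf',shelf(P))
cv2.imwrite('pics/end.png',np.hstack([cv2.resize(im[40:240,180:400],(385,350)),cv2.resize(S[90:270,90:304],(415,350))])[:,:,::-1])
```

```text
-130 wall,board [np.float64(-0.01), np.float64(0.24)]
-105 wall,board [np.float64(-0.15), np.float64(0.33)]
-80 wall,board [np.float64(0.01), np.float64(0.11)]
-55 wall,board [np.float64(-0.3), np.float64(0.11)]
-30 wall,board [np.float64(0.08), np.float64(0.45)]
-5 wall,board [np.float64(-3.17), np.float64(0.13)]
20 wall,board [np.float64(-0.15), np.float64(0.26)]
45 wall,board [np.float64(0.05), np.float64(0.32)]
70 wall,board [np.float64(-0.07), np.float64(0.4)]
95 wall,board [np.float64(0.14), np.float64(0.42)]
120 wall,board [np.float64(0.32), np.float64(0.53)]
145 wall,board [np.float64(1.36), np.float64(0.41)]
tray +y end 171.8
board y [-175.4  656.3]
29.2833 [ 419.99340405 -301.1019854   316.43732653] [-0.23357775 -0.18648303 -0.18892454] 0.5511878648470471
post top ((613.36865234375, -12.700679779052734), (19.811307907104492, 19.55748176574707), 88.07205200195312) shelf ((728.4786376953125, -19.851806640625), (360.36328125, 160.7571563720703), 86.53154754638672)
```

View pics/end.png

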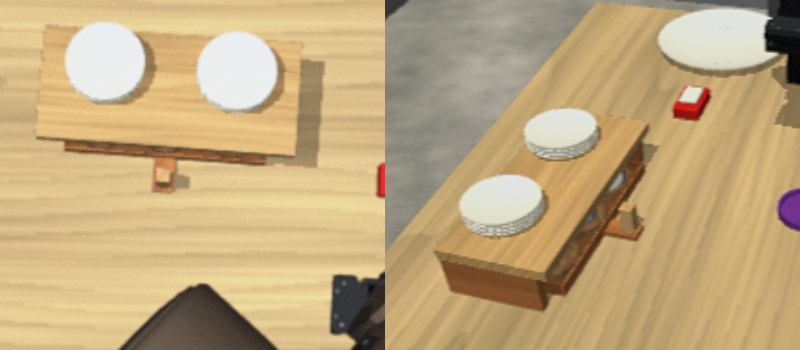

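The final view shows the tray under the shelf, wall flush along its width (within about 0.3 mm) and the post centred (0.35 mm off). Only the handle sticks out, at (163,175) in the left half, and the arm is clear. I'm handing it in.

```bash
python3 -c "
from cell import *
print(job_done())"
```

```text
the job is handed in; nothing more can be done
None
```

I handed the job in at about 29 s: the three round lids went into their own nests, and the tray is under the shelf, straight and centred to within about 0.4 mm, its front wall flush within about 0.3 mm. I last confirmed the lids seated just before the tray went under the shelf.

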